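# Two-stop dispense into the beaker

### The arm

A 6-joint arm with a two-finger parallel gripper is mounted at the origin on a cart in front of the work surface, level with it; the furniture and walls round the work are solid. World frame = base frame: x ahead of the robot, y to its left, z up, the work surface at z = 0. Lengths are in m, angles in rad, forces in N, time in s.
With the tool pointing down it reaches from about 0.25 to 0.775 m from the base axis. Payload 4 kg.
Tool frame: the origin (TCP) lies midway between the tips of the shut fingers; the grasp point (between the pads) lies 19 mm behind it (robot.hold_point_z is the distance from the TCP to the grasp point, in m); z points along the fingers, y is the line along which they close (so a half turn about z gives the same grasp; the last joint's range is limited). The gripper opens to 94 mm and grips with 3 to 60 N. Pads are 16 mm wide; open, the fingers measure 119 mm over their backs; the gripper's body (75 mm by 177 mm) begins 78 mm behind the grasp point.
Start: joints at [1.212, 0.087, 1.371, -0, 1.684, -0.103], TCP at [0.139, 0.532, 0.184] pointing down, gripper open.
Joint ranges: [-3.1, 3.1], [-0.76, 2.03], [0.27, 2.55], [-1.08, 4.22], [0.17, 2.65], [-2.57, 2.57]. Speed limits (rad/s): [2.79, 2.79, 3.14, 3.14, 3.14, 3.14].

### API

Orientations are given as [roll, pitch, yaw] about the fixed x, y, z axes, in that order (R = Rz(yaw) Ry(pitch) Rx(roll)).
In Python, from bench import readout, imaging, robot gives the robot as it stands.
- The arm moves only by the tool carry_out, never from a script. Its argument "motion" is text: rows parted by semicolons, each of 7 numbers parted by spaces: the shift along the tool's x, y, z each as a share of 200 mm, from -1 to 1, then the turn, a rotation vector about the tool's x, y, z each as a share of 120 degrees, from -1 to 1, then the opening, from 0 (shut) to 1 (fully open). A call has 1 to 12 rows; each row shifts and turns the commanded pose from where the row before left it, along the tool's axes as they then stand; what a row does not reach is not made up. A row lasts 1/8 s, in which the tool goes at most 62.5 mm and 10.7 degrees, less where a joint would pass 70% of its speed; a pose out of reach is approached as far as the arm can. A call with a number of a shift or a turn outside -1 to 1 is refused whole. A call with a gripper value outside its range is refused whole. The fingers move at their own pace and stop on an object; the grip force is fixed at half the most. Time passes only in rows, so rows that do not move let the fingers close. It gives the time, the measured TCP pose, the force, the opening and the grip force at its end, in the units of the state.
- readout.get_obs(): the state, without advancing time (a new reading comes with each control period).
- imaging.snapshot(name): name is "side" or "top"; returns a dict with "pixels" (480x640x3 uint8, red, green, blue), "fx", "fy", "cx", "cy" (pixels), "R" (3x3) and "t" (3): a world point X has camera coordinates R X + t. Camera axes: x right, y down, z forward; pixel columns grow to the right and rows downward; lengths in m; the calibration is good to about 2 mm. A picture is of the moment at which its call begins. There is no depth.
- robot.close_job(): hands the job in; it is judged then, once.
The state is a dict: "time": time; "joint_positions": joint angles; "qvel": joint speeds; "joint_torque": joint torques, N m; "tool_pos": TCP position; "ee_rot": TCP orientation; "wrist_force": force on the tool from outside, world axes, zero at the start; "wrist_torque": the same for the moment, N m; "width": finger opening in m; "finger_force": force on a finger pad.
Only numpy, scipy, OpenCV 4.12 (cv2) and the standard library are available. Lean on these libraries where they do the work, as an engineer would, in place of code of your own. Each camera call takes 0.05 s, during which the arm holds its last target. There are 200 camera calls.

### The job

Swing the bench dispenser's arm round so that its nozzle is over the middle of the small beaker on the stand's dish. Then press the spring plunger down to its first stop, where the resistance suddenly stiffens, pause there for a good second, and only then push on through to the second, hard stop. Let the plunger spring all the way back up, with the nozzle still over the beaker and the beaker left standing in its dish.

Things in the scene. Friction and masses are not known exactly. Their poses are not given: they have to be found in the camera images.
- stand: Fixed stand of the bench dispenser: grey round foot 110 mm across, 16 mm high, with a steel post 24 mm thick. Origin on the table, on the post's axis. A grey swing arm (bar 22 mm wide, z 144 to 162 mm) turns about the post; its hub, 38 mm across, reaches up to z 180 mm. The arm carries an upright dispenser 160 mm from the post's axis.
- swing (a joint): Angle of the swing arm about the post, rad: at 0 the arm points along the stand's own -x; positive turns it counter-clockwise seen from above. Range -1.2 to 1.3. It stays where it is left; about 0.25 N m of friction, that is under 2 N at the barrel.
- nozzle (a point): Lower end of the dispenser's nozzle, 88 mm above the table, 20 mm above the beaker's rim. Upright above it on the same axis: white barrel 36 mm across (grey clamp band 42 mm across, z 141 to 165 mm) up to z 192 mm, steel collar 27 mm across up to z 206 mm, then the plunger.
- plunger_top (a point): Centre of the top face of the plunger's head: a round grey knob 34 mm across and 17 mm thick on a 10 mm steel stem, its top 245 mm above the table at rest. It may be pinched from above to swing the arm.
- plunger (a joint): Travel of the plunger down into the collar, m: 0 at rest. Its first stop lies somewhere from 0.010 to 0.020, by the volume set inside: it cannot be seen and must be felt. Soft spring: 2 N at rest, at most 4 N at the first stop (100 N/m). Springs back when let go.
- collar (a joint): Travel of the steel collar down into the barrel, m: 0 at rest. Moves only when the plunger is at its first stop and pushed with over 5 N; then both go down against a stiffer spring (500 N/m, 10 N at the end) to the second, hard stop at 0.010. About 6 N holds the plunger at the first stop; past 0.006 the first stop is overrun. Springs back when let go.
- beaker: Small clear beaker, 53 mm across, 62 mm high (rim 68 mm above the table), open at the top, loose. Origin at the centre of its underside. It stands in a white dish (68 mm across, rim 10 mm high, floor 6 mm up) on the end of a flat steel bar fixed to the stand, 160 mm from the post's axis, so the nozzle can be swung right over it.
There are look-alikes about, which are no part of the job. What is shaped like the beaker but blue is not meant.

How it is judged:
By the outcome, as a careful person would: the job done as asked, in the order asked, and still so for the second after the job is handed in, with the robot touching nothing.
It also fails if it takes over 53 s, if anything falls off the work surface, if the arm or the gripper's body presses on something with over 40 N, if the wrist force passes 120 N, or if a joint passes its speed limit or range.

## Working session

There is one attempt and no reset: what is moved stays moved. The work goes in short steps, Python scripts to look and compute and a tool call to move; the robot and the scene stay as the last step left them, time stands still between calls to the robot, and variables do not carry over. Pictures are saved under pics/ and viewed, at most 10 in all, crops included, and the job is handed in when it is done.

Besides the shell and the picture viewer there is one more tool, called after "Request:" in YAML: its name, and indented under it one key for each argument. carry_out: Moves the arm, as the interface text tells. Its arguments: {"type":"object","properties":{"motion":{"type":"string"}},"required":["motion"]}

```bash
mkdir -p pics
cat > h.py <<'E'
import numpy as np, cv2
from bench import readout, imaging, robot
def snap(n,f):
    s=imaging.snapshot(n); cv2.imwrite('pics/'+f,s['pixels'][:,:,::-1]); return s
def ray(s,u,v):
    R=np.array(s['R']);t=np.array(s['t'])
    return -R.T@t, R.T@np.array([(u-s['cx'])/s['fx'],(v-s['cy'])/s['fy'],1])
def onz(s,u,v,z):
    c,d=ray(s,u,v); return c+d*(z-c[2])/d[2]
def tri(s1,p1,s2,p2):
    c1,d1=ray(s1,*p1);c2,d2=ray(s2,*p2)
    k=np.linalg.lstsq(np.c_[d1,-d2],c2-c1,rcond=None)[0]
    a,b=c1+k[0]*d1,c2+k[1]*d2
    return (a+b)/2,np.linalg.norm(a-b)
def proj(s,X):
    p=np.array(s['R'])@X+np.array(s['t']); return s['fx']*p[0]/p[2]+s['cx'],s['fy']*p[1]/p[2]+s['cy']
E
python3 - <<'E'
from h import *
for n in('top','side'):
    s=snap(n,n+'0.png'); print(n,ray(s,320,240))
o=readout.get_obs(); print(o)
E
```

```text
top (array([0.36535745, 0.13326959, 1.16447968]), array([ 0.14595828,  0.00173983, -0.98929971]))
side (array([0.50863226, 1.03473997, 0.54841361]), array([-0.00248668, -0.92477148, -0.38055464]))
{'time': 0.1, 'joint_positions': array([ 1.21189904e+00,  8.79054284e-02,  1.37207352e+00, -5.33263191e-05,
        1.68361026e+00, -1.03118891e-01]), 'qvel': array([ 2.10856811e-03, -2.53588928e-03, -2.13164464e-03,  6.12472129e-05,
        1.82647217e-03, -9.62784323e-05]), 'joint_torque': array([ 2.25069794e-03, -3.41249478e+01, -3.03303409e+01,  7.20124086e-02,
        3.03600077e-02, -1.00986545e-04]), 'tool_pos': array([0.13899488, 0.53159666, 0.18302299]), 'ee_rot': array([-3.13960125e+00, -1.52799780e-04,  2.88580816e+00]), 'wrist_force': array([-0.38776548, -0.54151578,  0.02979073]), 'wrist_torque': array([-0.00077502, -0.04820147,  0.00530666]), 'finger_force': 0.0, 'width': 0.09391165191097842}
```

View pics/top0.png

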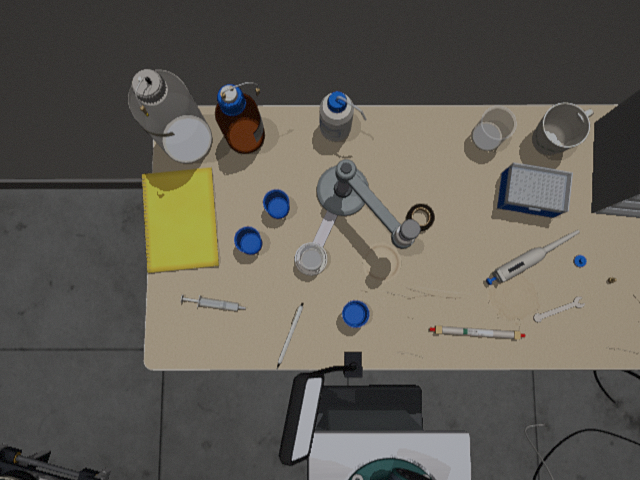

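View pics/side0.png

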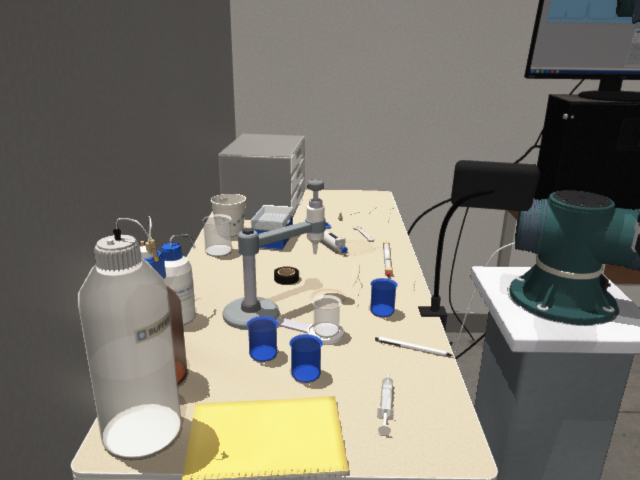

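The top view shows the stand post at (345,170), the dispenser on its arm at (405,234), and a clear beaker on the bar's dish at (311,258). Candidates for the beaker:
- Clear at (311,258)
- Clear at (487,136)
- Blue at (276,204), (248,240) and (355,314)

Only (311,258) is clear and stands on the stand's bar. I'll enlarge it to confirm.

Run:
```python
from h import *
a=cv2.imread('pics/top0.png')[145:285,270:440]; b=cv2.imread('pics/side0.png')[170:350,210:360]
a=cv2.resize(a,None,fx=2.55,fy=2.55,interpolation=cv2.INTER_CUBIC);b=cv2.resize(b,None,fx=2.4,fy=2.4,interpolation=cv2.INTER_CUBIC)
c=np.zeros((440,800,3),'u1');c[:a.shape[0],:a.shape[1]]=a;c[:b.shape[0],436:436+b.shape[1]]=b
cv2.imwrite('pics/crop0.png',c)
```

```text
(no output)
```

View pics/crop0.png

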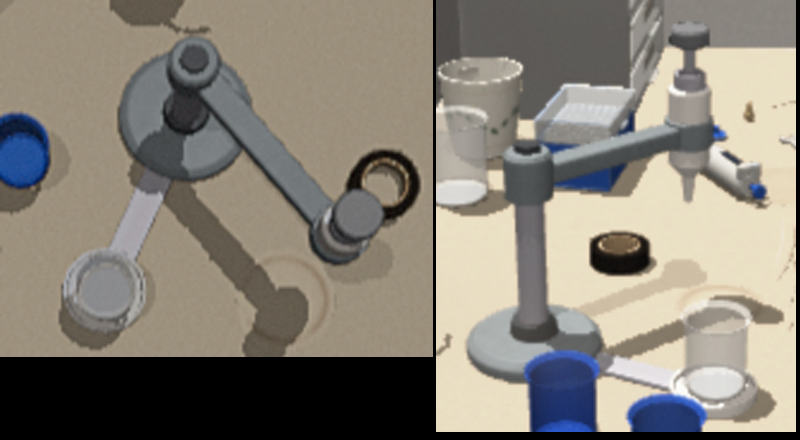

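The crop confirms it: a clear beaker in the white dish on the bar. The knob's top is at top (410.4,228.5) and side (315.8,182.5).

Run:
```python
from h import *
T=imaging.snapshot('top');S=imaging.snapshot('side')
for n,a,b in(('knob',(410.4,228.5),(315.8,182.5)),('hub',(346.5,167.7),(248.8,231.3)),('dish',(310.8,258.7),(325.8,332.5))):
    print(n,*tri(T,a,S,b))
print('knob',onz(T,410.4,228.5,.245)); print('hub',onz(T,346.5,167.7,.18)); print('foot',onz(T,342.5,191.3,.012));print('dishT',onz(T,310.8,258.7,.008),'dishS',onz(S,325.8,332.5,.01),'rimS',onz(S,326.7,302.5,.068))
# refine via masks
g=cv2.cvtColor(T['pixels'],cv2.COLOR_RGB2HSV)
for (u0,u1,v0,v1) in((290,335,238,282),):
    m=((g[...,1]<45)&(g[...,2]>120)).astype('u1')
    q=np.zeros_like(m);q[v0:v1,u0:u1]=m[v0:v1,u0:u1]
    c=max(cv2.findContours(q,0,1)[0],key=cv2.contourArea);print(cv2.minEnclosingCircle(c),cv2.boundingRect(c))
```

```text
knob [ 0.51841455 -0.01506668  0.2390065 ] 0.004822502726048039
hub [0.64038659 0.08682067 0.17410447] 0.005891541516818765
dish [0.4951546  0.15466439 0.00195478] 0.005230389336205475
knob [ 0.51985014 -0.01427756  0.245     ]
hub [0.64178996 0.08713172 0.18      ]
foot [0.6381533  0.08807323 0.012     ]
dishT [0.49708809 0.15433163 0.008     ] dishS [0.49281059 0.16830686 0.01      ] rimS [0.49232541 0.161063   0.068     ]
((313.75, 254.2142791748047), 20.32164764404297) (294, 238, 34, 37)
```

Run:
```python
from h import *
T=imaging.snapshot('top');S=imaging.snapshot('side')
# black panel object
for n,a,b in(('panel centre',(302,418),(496,186)),('base',(353,364),(432,312)),('goose top',(322,371),(440,205)),('bench base',(390,470),(580,205))):
    print(n,*tri(T,a,S,b))
a=T['pixels'][340:480,250:440,::-1];b=S['pixels'][100:340,380:640,::-1]
a=cv2.resize(a,None,fx=2,fy=2);b=cv2.resize(b,None,fx=1.6,fy=1.6)
c=np.zeros((400,800,3),'u1');c[:280,:380]=a;c[:384,382:798]=b;cv2.imwrite('pics/crop1.png',c)
```

```text
panel centre [0.22299981 0.16295827 0.28995886] 0.005275379808902117
base [2.82410264e-01 6.96453274e-02 2.78292298e-04] 0.003722356289586387
goose top [0.29566532 0.1310854  0.24531064] 0.01052661432096214
bench base [0.08049986 0.04488031 0.21818558] 0.11292291248849769
```

View pics/crop1.png

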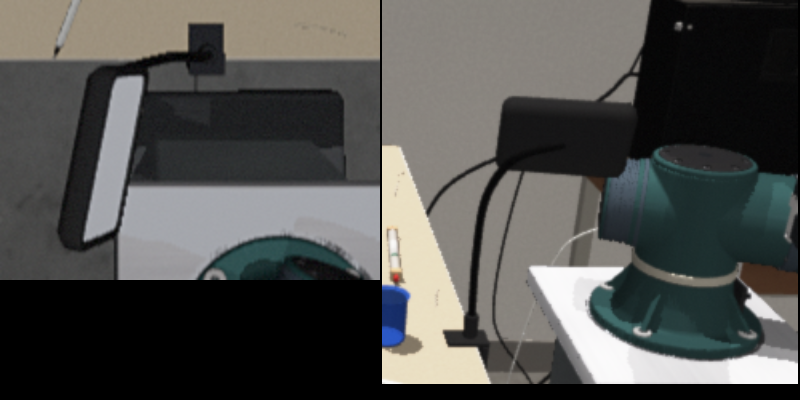

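The view shows a light panel on a gooseneck at about (0.22, 0.16, 0.29). I'll go round it, high and at a large radius.

Request:
carry_out:
  motion: "-0.185 -0.0625 -0.092 0 0 0 1;-0.185 -0.0625 -0.092 0 0 0 1;-0.185 -0.0625 -0.092 0 0 0 1;-0.185 -0.0625 -0.092 0 0 0 1;-0.185 -0.0625 -0.092 0 0 0 1;-0.185 -0.0625 -0.092 0 0 0 1;-0.185 -0.0625 -0.092 0 0 0 1;-0.185 -0.0625 -0.092 0 0 0 1;-0.105 -0.166 0 0 0 0 1;-0.105 -0.166 0 0 0 0 1;-0.105 -0.166 0 0 0 0 1;-0.105 -0.166 0 0 0 0 1"

```text
time: 1.8
tool_pos: [0.4481, 0.2095, 0.3313]
ee_rot: [3.141, 0.0, 2.886]
wrist_force: [0.3, -0.0, 0.4]
width: 0.094
finger_force: 0.0
```

Request:
carry_out:
  motion: "-0.105 -0.166 0 0 0 0 1;-0.105 -0.166 0 0 0 0 1;-0.105 -0.166 0 0 0 0 1;-0.105 -0.166 0 0 0 0 1;-0.105 -0.166 0 0 0 0 1;-0.105 -0.166 0 0 0 0 1;0 0 0 0 0 -0.0757 1;0 0 0 0 0 -0.0757 1;0 0 0 0 0 -0.0757 1;0 0 0 0 0 -0.0757 1;0 0 0 0 0 -0.0757 1;0 0 0 0 0 -0.0757 1"

```text
time: 3.3
tool_pos: [0.5194, -0.0139, 0.3312]
ee_rot: [3.141, -0.0, -2.441]
wrist_force: [-0.0, -0.0, 0.0]
width: 0.0941
finger_force: 0.0
```

Run:
```python
from h import *
T=imaging.snapshot('top');S=imaging.snapshot('side')
X=np.array(readout.get_obs()['tool_pos']);print(proj(T,X),proj(S,X),'knob',proj(S,np.array([.5195,-.014,.245])))
a=T['pixels'][160:300,340:480,::-1];b=S['pixels'][100:260,250:390,::-1]
a=cv2.resize(a,None,fx=2.8,fy=2.8,interpolation=2);b=cv2.resize(b,None,fx=2.8,fy=2.8,interpolation=2)
c=np.zeros((450,800,3),'u1');c[:392,:392]=a;c[:448,400:792]=b;cv2.imwrite('pics/crop2.png',c)
```

```text
(np.float64(419.12155759336065), np.float64(219.25326584821107)) (np.float64(314.67960040658465), np.float64(135.62772112703857)) knob (np.float64(314.07447179044726), np.float64(179.45771558943676))
```

View pics/crop2.png

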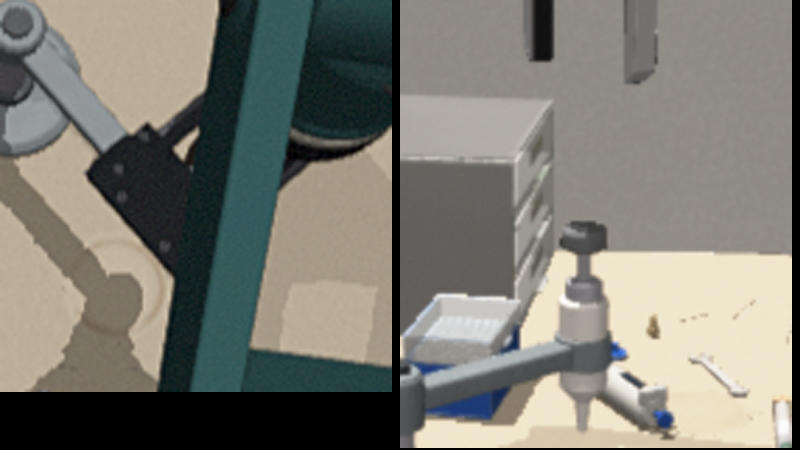

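The side crop shows the fingertips at about (318,124) and the knob at (315.7,184), which is roughly aligned. I'll narrow the fingers and descend around the knob.

Request:
carry_out:
  motion: "0 0 0.05 0 0 0 0.68;0 0 0.1 0 0 0 0.68;0 0 0.1 0 0 0 0.68;0 0 0.05 0 0 0 0.68;0 0 0 0 0 0 0.68"

```text
time: 4.03
tool_pos: [0.5189, -0.0138, 0.2702]
ee_rot: [3.14, -0.001, -2.447]
wrist_force: [-0.1, -0.0, 1.2]
width: 0.0642
finger_force: 0.0
```

Run:
```python
from h import *
S=imaging.snapshot('side')
X=np.array(readout.get_obs()['tool_pos']);print(X,proj(S,X))
b=S['pixels'][100:220,260:380,::-1]
cv2.imwrite('pics/crop3.png',cv2.resize(b,None,fx=4.8,fy=4.8,interpolation=2))
```

```text
[ 0.51932789 -0.01383646  0.27123396] (np.float64(314.3239526949731), np.float64(166.42581636496033))
```

View pics/crop3.png

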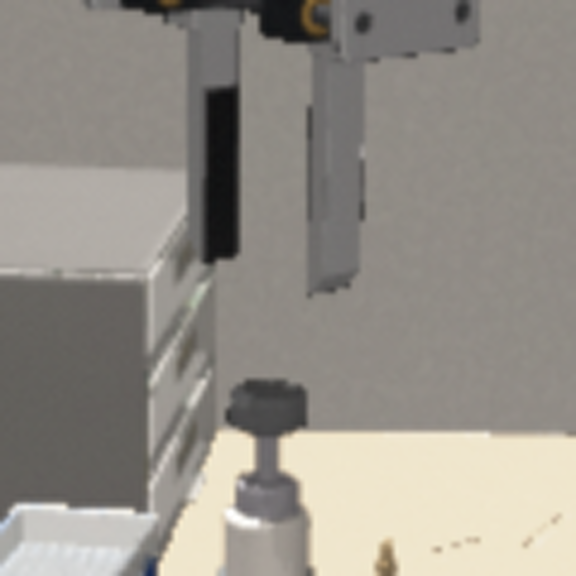

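The fingers straddle the knob axis (fingers at columns about 300 and 330, knob at 315.6). Next I descend and close.

Request:
carry_out:
  motion: "0 0 0.1 0 0 0 0.68;0 0 0.1 0 0 0 0.68;0 0 0.09 0 0 0 0.68;0 0 0 0 0 0 0.68;0 0 0 0 0 0 0.3;0 0 0 0 0 0 0.2;0 0 0 0 0 0 0.2;0 0 0 0 0 0 0.2;0 0 0 0 0 0 0.2;0 0 0 0 0 0 0.2"

```text
time: 5.32
tool_pos: [0.5196, -0.0139, 0.2137]
ee_rot: [-3.141, 0.001, -2.446]
wrist_force: [-0.5, 0.9, 2.0]
width: 0.0323
finger_force: 30.0
```

Run:
```python
from h import *
S=imaging.snapshot('side')
X=np.array(readout.get_obs()['tool_pos']);print(X,proj(S,X))
b=S['pixels'][130:250,260:380,::-1]
cv2.imwrite('pics/crop4.png',cv2.resize(b,None,fx=4.8,fy=4.8,interpolation=2))
```

```text
[ 0.51963015 -0.01382528  0.21363694] (np.float64(313.8177902376802), np.float64(194.77549169728744))
```

View pics/crop4.png

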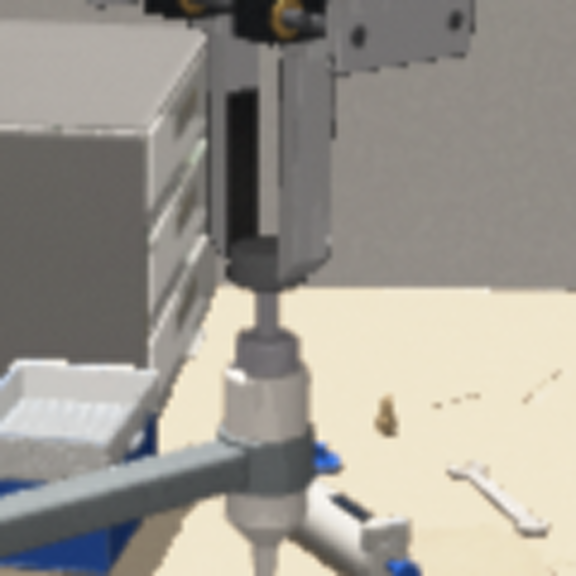

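The knob is pinched. I'll start the swing arc with 6.5° per row about the post.

Request:
carry_out:
  motion: "-0.005 0.0906 0 0 0 0.0542 0.2;-0.005 0.0906 0 0 0 0.0542 0.2;-0.005 0.0906 0 0 0 0.0542 0.2;0 0 0 0 0 0 0.2"

```text
time: 5.88
tool_pos: [0.4921, 0.0339, 0.2137]
ee_rot: [3.141, 0.001, -2.784]
wrist_force: [0.6, 0.5, 1.9]
width: 0.0324
finger_force: 30.0
```

Request:
carry_out:
  motion: "-0.005 0.0906 0 0 0 0.0542 0.2;-0.005 0.0906 0 0 0 0.0542 0.2;-0.005 0.0906 0 0 0 0.0542 0.2;-0.005 0.0906 0 0 0 0.0542 0.2;-0.005 0.0906 0 0 0 0.0542 0.2;-0.005 0.0906 0 0 0 0.0542 0.2;0 0 0 0 0 0 0.2"

```text
time: 6.75
tool_pos: [0.4909, 0.1402, 0.213]
ee_rot: [3.141, -0.0, 2.819]
wrist_force: [0.4, 0.5, 2.5]
width: 0.0321
finger_force: 30.0
```

Run:
```python
from h import *
S=imaging.snapshot('side');T=imaging.snapshot('top')
X=np.array(readout.get_obs()['tool_pos']);print(X,proj(S,X),proj(T,X))
b=S['pixels'][195:355,225:385,::-1];a=T['pixels'][200:300,270:370,::-1]
c=np.zeros((576,800,3),'u1');c[:576,:576]=cv2.resize(b,(576,576),interpolation=2);c[:220,580:800]=cv2.resize(a,(220,220),interpolation=2)
cv2.imwrite('pics/crop5.png',c)
```

```text
[0.49069819 0.13957738 0.21324218] (np.float64(329.3004831899592), np.float64(222.37096234384776)) (np.float64(317.28910902846457), np.float64(248.74298766400386))
```

View pics/crop5.png

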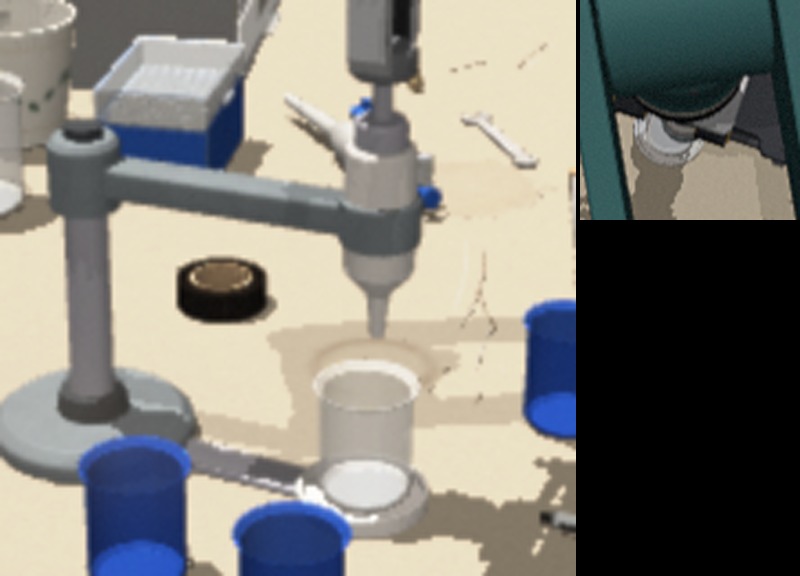

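Run:
```python
from h import *
S=imaging.snapshot('side');T=imaging.snapshot('top')
X=np.array(readout.get_obs()['tool_pos'])
hub=np.array([.642,.0885]); P=lambda t,z:np.r_[hub+.16*np.array([np.cos(t),np.sin(t)]),z]
t0=np.arctan2(X[1]-hub[1],X[0]-hub[0]);print('theta0',np.degrees(t0),np.hypot(*(X[:2]-hub)))
bias=np.array([329.4,288.6])-proj(S,P(t0,.088)); print('bias',bias)
for d in range(150,163,2):
    print(d,'rim',np.round(proj(S,P(np.radians(d),.068))+bias,1),'dish',np.round(proj(S,P(np.radians(d),.010))+bias,1))
# top-view beaker / dish in the first top image, offset from foot
im=cv2.imread('pics/top0.png')
g=cv2.resize(im[230:290,280:345],None,fx=8,fy=8,interpolation=2)
cv2.imwrite('pics/crop6.png',g)
for d in range(150,163,2): print(d,'top dish',np.round(proj(T,P(np.radians(d),.010)),1),'rim',np.round(proj(T,P(np.radians(d),.068)),1))
print('hubtop',proj(T,np.r_[hub,.18]),'knob0',proj(T,np.array([.5196,-.0139,.245])))
```

```text
theta0 161.39509685409362 0.15970747300493382
bias [1.47409876 1.54745184]
150 rim [322. 306.] dish [321.4 334. ]
152 rim [323.5 304.7] dish [322.9 332.6]
154 rim [324.9 303.3] dish [324.3 331.2]
156 rim [326.2 302. ] dish [325.6 329.8]
158 rim [327.4 300.7] dish [326.8 328.3]
160 rim [328.5 299.3] dish [327.8 326.9]
162 rim [329.4 297.9] dish [328.8 325.4]
150 top dish [303.9 255.5] rim [303. 252.]
152 top dish [306.3 256.8] rim [305.5 253.4]
154 top dish [308.7 258.1] rim [308.  254.7]
156 top dish [311.1 259.2] rim [310.6 255.9]
158 top dish [313.6 260.2] rim [313.3 257. ]
160 top dish [316.2 261.2] rim [315.9 258. ]
162 top dish [318.8 262.1] rim [318.6 258.9]
hubtop (np.float64(345.7371964048882), np.float64(167.58873063698456)) knob0 (np.float64(410.17488559266775), np.float64(228.65009284561552))
```

View pics/crop6.png

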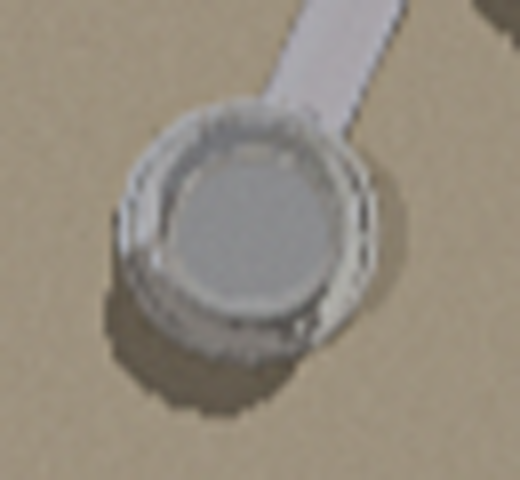

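Top and side views both put the beaker at an arm angle of about 155.9°, with the dish at top (311,258.6) and the rim at side (327,302). I'll turn the last 5.5°, release, rise and shut the fingers.

Request:
carry_out:
  motion: "-0.0037 0.0767 0 0 0 0.0458 0.2;0 0 0 0 0 0 0.2;0 0 0 0 0 0 0.2"

```text
time: 7.32
tool_pos: [0.4962, 0.1538, 0.2135]
ee_rot: [3.141, 0.001, 2.721]
wrist_force: [0.6, 1.1, 1.5]
width: 0.0329
finger_force: 30.0
```

Request:
carry_out:
  motion: "0 0 0 0 0 0 0.68;0 0 0 0 0 0 0.68;0 0 0 0 0 0 0.68;0 0 -0.15 0 0 0 0.68;0 0 -0.15 0 0 0 0.68;0 0 -0.15 0 0 0 0.68;0 0 0 0 0 0 0;0 0 0 0 0 0 0;0 0 0 0 0 0 0;0 0 0 0 0 0 0;0 0 0 0 0 0 0;0 0 0 0 0 0 0"

```text
time: 8.82
tool_pos: [0.496, 0.1541, 0.3031]
ee_rot: [-3.142, -0.0, 2.72]
wrist_force: [-0.4, -0.4, -0.6]
width: 0.0075
finger_force: 0.0
```

Run:
```python
from h import *
S=imaging.snapshot('side');T=imaging.snapshot('top')
o=readout.get_obs();X=np.array(o['tool_pos']);print(X,proj(S,X),o['wrist_force'],o['width'])
b=S['pixels'][140:350,225:385,::-1];a=T['pixels'][200:300,270:370,::-1]
c=np.zeros((600,800,3),'u1');c[:600,:457]=cv2.resize(b,(457,600),interpolation=2);c[:330,470:800]=cv2.resize(a,(330,330),interpolation=2)
cv2.imwrite('pics/crop7.png',c)
```

```text
[0.49603367 0.15413813 0.30329085] (np.float64(327.3907884509174), np.float64(173.98763381986512)) [-0.10354843  0.14718249 -0.6212275 ] 0.001280252917020589
```

View pics/crop7.png

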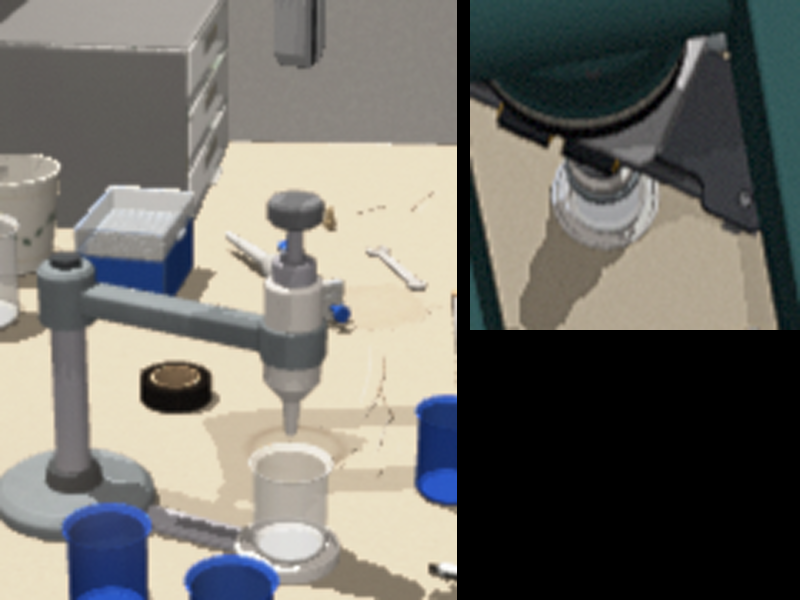

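The nozzle tip is at (326.9,291) above the rim centre at (326.9,302), which matches the expected 10 px spacing. It's aligned, the beaker is standing, and the knob is clear under the shut fingers. I'll descend to feel for contact.

Request:
carry_out:
  motion: "0 0 0.09 0 0 0 0;0 0 0.09 0 0 0 0;0 0 0.09 0 0 0 0;0 0 0 0 0 0 0;0 0 0 0 0 0 0"

```text
time: 9.55
tool_pos: [0.4963, 0.1542, 0.2501]
ee_rot: [3.141, 0.001, 2.72]
wrist_force: [-0.5, -0.1, 0.9]
width: 0.0002
finger_force: 0.0
```

Request:
carry_out:
  motion: "0 0 0.02 0 0 0 0;0 0 0 0 0 0 0;0 0 0 0 0 0 0"

```text
time: 9.93
tool_pos: [0.4962, 0.1541, 0.2455]
ee_rot: [3.141, 0.0, 2.719]
wrist_force: [-0.8, -0.2, 0.3]
width: 0.0003
finger_force: 0.0
```

Request:
carry_out:
  motion: "0 0 0.02 0 0 0 0;0 0 0 0 0 0 0;0 0 0 0 0 0 0"

```text
time: 10.3
tool_pos: [0.496, 0.1541, 0.2412]
ee_rot: [-3.142, -0.0, 2.72]
wrist_force: [0.5, 0.7, -1.5]
width: 0.0004
finger_force: 0.0
```

Request:
carry_out:
  motion: "0 0 0.02 0 0 0 0;0 0 0 0 0 0 0;0 0 0 0 0 0 0"

```text
time: 10.68
tool_pos: [0.496, 0.1541, 0.2372]
ee_rot: [-3.142, -0.0, 2.719]
wrist_force: [0.2, -0.5, -0.6]
width: 0.0004
finger_force: 0.0
```

Request:
carry_out:
  motion: "0 0 0.02 0 0 0 0;0 0 0 0 0 0 0;0 0 0 0 0 0 0"

```text
time: 11.05
tool_pos: [0.496, 0.1541, 0.2332]
ee_rot: [3.142, -0.0, 2.72]
wrist_force: [0.0, 0.5, -0.4]
width: 0.0006
finger_force: 0.0
```

Request:
carry_out:
  motion: "0 0 0.02 0 0 0 0;0 0 0 0 0 0 0;0 0 0 0 0 0 0"

```text
time: 11.42
tool_pos: [0.496, 0.1541, 0.2292]
ee_rot: [3.142, -0.0, 2.719]
wrist_force: [-0.1, -0.5, -0.6]
width: 0.0006
finger_force: 0.0
```

Run:
```python
from h import *
S=imaging.snapshot('side');o=readout.get_obs();print(o['tool_pos'],o['wrist_force'],proj(S,np.array(o['tool_pos'])),proj(S,np.array([.496,.154,.245])))
p=S['pixels'].astype(int)
for c in(323,328,333): print(c,[tuple(p[r,c]) if r%1==0 else 0 for r in range(184,224)][::1])
```

```text
[0.49603913 0.15415249 0.22929119] [-0.48545294 -0.34608399 -0.20607961] (np.float64(326.457177926515), np.float64(216.45481189000736)) (np.float64(326.6725396676108), np.float64(207.62865339075034))
323 [(np.int64(118), np.int64(115), np.int64(115)), (np.int64(120), np.int64(117), np.int64(116)), (np.int64(119), np.int64(118), np.int64(116)), (np.int64(125), np.int64(122), np.int64(120)), (np.int64(125), np.int64(123), np.int64(120)), (np.int64(126), np.int64(124), np.int64(121)), (np.int64(126), np.int64(124), np.int64(122)), (np.int64(126), np.int64(125), np.int64(122)), (np.int64(125), np.int64(123), np.int64(121)), (np.int64(126), np.int64(124), np.int64(122)), (np.int64(126), np.int64(124), np.int64(122)), (np.int64(126), np.int64(124), np.int64(122)), (np.int64(126), np.int64(124), np.int64(121)), (np.int64(125), np.int64(122), np.int64(121)), (np.int64(126), np.int64(123), np.int64(122)), (np.int64(126), np.int64(124), np.int64(122)), (np.int64(125), np.int64(123), np.int64(121)), (np.int64(123), np.int64(121), np.int64(119)), (np.int64(101), np.int64(99), np.int64(97)), (np.
[... 3888 characters left out ...]
np.int64(63), np.int64(61)), (np.int64(54), np.int64(53), np.int64(54)), (np.int64(54), np.int64(54), np.int64(54)), (np.int64(56), np.int64(56), np.int64(56)), (np.int64(66), np.int64(67), np.int64(67)), (np.int64(68), np.int64(67), np.int64(68)), (np.int64(67), np.int64(67), np.int64(67)), (np.int64(67), np.int64(66), np.int64(67)), (np.int64(66), np.int64(66), np.int64(66)), (np.int64(65), np.int64(65), np.int64(66)), (np.int64(63), np.int64(63), np.int64(64)), (np.int64(77), np.int64(74), np.int64(71)), (np.int64(164), np.int64(152), np.int64(133)), (np.int64(227), np.int64(213), np.int64(186)), (np.int64(235), np.int64(224), np.int64(197)), (np.int64(235), np.int64(225), np.int64(198))]
```

```bash
cat > f.py <<'E'
from h import *
R=[]
for i in range(5):
    imaging.snapshot('side'); o=readout.get_obs(); R.append(np.r_[o['tool_pos'][2],o['wrist_force'],o['time']])
R=np.array(R); print('z %.4f F %s sd %.2f t %.2f'%(R[:,0].mean(),R[:,1:4].mean(0).round(2),R[:,3].std(),R[-1,4]))
E
python3 f.py
```

```text
z 0.2294 F [ 0.05  0.04 -0.01] sd 0.27 t 11.72
```

Request:
carry_out:
  motion: "0 0 0.025 0 0 0 0;0 0 0.025 0 0 0 0;0 0 0 0 0 0 0;0 0 0 0 0 0 0"

```text
time: 12.22
tool_pos: [0.4962, 0.1542, 0.2197]
ee_rot: [3.141, 0.001, 2.72]
wrist_force: [0.9, 0.3, 2.0]
width: 0.0008
finger_force: 1.1
```

```bash
python3 f.py
```

```text
z 0.2197 F [0.5  0.01 2.38] sd 0.31 t 12.47
```

Contact is at about z = 0.223, with 2.4 N now. I'll go down slowly in small steps.

Request:
carry_out:
  motion: "0 0 0.0125 0 0 0 0;0 0 0.0125 0 0 0 0;0 0 0 0 0 0 0"

```text
time: 12.85
tool_pos: [0.4961, 0.1542, 0.2141]
ee_rot: [3.141, 0.0, 2.72]
wrist_force: [0.9, -0.1, 2.3]
width: 0.0004
finger_force: 1.4
```

```bash
python3 f.py
```

```text
z 0.2144 F [1.12 0.43 2.94] sd 0.09 t 13.10
```

Request:
carry_out:
  motion: "0 0 0.0125 0 0 0 0;0 0 0 0 0 0 0;0 0 0 0 0 0 0"

```text
time: 13.48
tool_pos: [0.4962, 0.1541, 0.212]
ee_rot: [3.141, 0.0, 2.719]
wrist_force: [-0.1, -0.8, 4.3]
width: 0.0007
finger_force: 1.9
```

```bash
python3 f.py
```

```text
z 0.2119 F [1.18 0.17 3.96] sd 0.33 t 13.72
```

Request:
carry_out:
  motion: "0 0 0.006 0 0 0 0;0 0 0 0 0 0 0;0 0 0 0 0 0 0"

```text
time: 14.1
tool_pos: [0.4962, 0.1542, 0.211]
ee_rot: [3.141, 0.001, 2.719]
wrist_force: [0.2, 0.2, 5.1]
width: 0.0006
finger_force: 2.7
```

```bash
python3 f.py
```

```text
z 0.2110 F [ 1.27 -0.    5.51] sd 0.31 t 14.35
```

Force has jumped to 5.5 N, so this is the first stop. I'll nudge to about 6 N and hold for over a second.

Request:
carry_out:
  motion: "0 0 0.004 0 0 0 0;0 0 0 0 0 0 0;0 0 0 0 0 0 0;0 0 0 0 0 0 0;0 0 0 0 0 0 0;0 0 0 0 0 0 0;0 0 0 0 0 0 0"

```text
time: 15.22
tool_pos: [0.4962, 0.1542, 0.2104]
ee_rot: [3.141, 0.001, 2.72]
wrist_force: [0.5, 1.2, 5.4]
width: 0.0004
finger_force: 2.8
```

```bash
python3 f.py
```

```text
z 0.2104 F [0.56 0.13 5.36] sd 0.47 t 15.47
```

Request:
carry_out:
  motion: "0 0 0 0 0 0 0;0 0 0 0 0 0 0;0 0 0 0 0 0 0;0 0 0 0 0 0 0;0 0 0 0 0 0 0;0 0 0 0 0 0 0"

```text
time: 16.23
tool_pos: [0.4962, 0.1542, 0.2104]
ee_rot: [3.141, 0.001, 2.72]
wrist_force: [0.6, 0.5, 5.5]
width: 0.0004
finger_force: 2.8
```

```bash
python3 f.py
```

```text
z 0.2104 F [ 0.61 -0.2   5.82] sd 0.39 t 16.48
```

Held for more than 2 s at the first stop. Now I push through to the hard stop.

Request:
carry_out:
  motion: "0 0 0.0125 0 0 0 0;0 0 0.0125 0 0 0 0;0 0 0.0125 0 0 0 0;0 0 0 0 0 0 0;0 0 0 0 0 0 0"

```text
time: 17.1
tool_pos: [0.4963, 0.1542, 0.2039]
ee_rot: [3.14, 0.002, 2.72]
wrist_force: [-0.7, -0.2, 9.0]
width: 0.0004
finger_force: 4.4
```

```bash
python3 f.py
```

```text
z 0.2039 F [-0.54 -0.17  8.6 ] sd 0.44 t 17.35
```

Request:
carry_out:
  motion: "0 0 0.01 0 0 0 0;0 0 0 0 0 0 0;0 0 0 0 0 0 0"

```text
time: 17.73
tool_pos: [0.4963, 0.1542, 0.2022]
ee_rot: [3.14, 0.002, 2.72]
wrist_force: [-0.9, 0.1, 9.3]
width: 0.0
finger_force: 4.8
```

```bash
python3 f.py
```

```text
z 0.2022 F [-0.55 -0.34 10.07] sd 0.42 t 17.98
```

Request:
carry_out:
  motion: "0 0 0.01 0 0 0 0;0 0 0 0 0 0 0;0 0 0 0 0 0 0"

```text
time: 18.35
tool_pos: [0.4965, 0.1542, 0.2013]
ee_rot: [3.139, 0.003, 2.72]
wrist_force: [-1.7, -0.4, 12.7]
width: 0.0004
finger_force: 6.3
```

```bash
python3 f.py
```

```text
z 0.2013 F [-1.54 -0.31 12.3 ] sd 0.42 t 18.60
```

Request:
carry_out:
  motion: "0 0 0.006 0 0 0 0;0 0 0 0 0 0 0;0 0 0 0 0 0 0"

```text
time: 18.98
tool_pos: [0.4966, 0.1543, 0.2011]
ee_rot: [3.139, 0.004, 2.72]
wrist_force: [-2.4, 0.0, 15.6]
width: 0.0004
finger_force: 7.8
```

```bash
python3 f.py
```

```text
z 0.2011 F [-2.3  -0.45 15.58] sd 0.58 t 19.23
```

That's the hard stop: 15.6 N and z has stalled. I'll let the plunger up and lift clear.

Request:
carry_out:
  motion: "0 0 -0.03 0 0 0 0;0 0 -0.05 0 0 0 0;0 0 -0.05 0 0 0 0;0 0 -0.05 0 0 0 0;0 0 -0.1 0 0 0 0;0 0 -0.15 0 0 0 0;0 0 -0.15 0 0 0 0;0 0 0 0 0 0 0;0 0 0 0 0 0 0"

```text
time: 20.35
tool_pos: [0.4955, 0.154, 0.3112]
ee_rot: [-3.14, -0.003, 2.719]
wrist_force: [-0.3, -0.3, -0.8]
width: 0.0004
finger_force: 0.0
```

Run:
```python
from h import *
old=cv2.imread('pics/crop7.png')[:600,:457]
S=imaging.snapshot('side');o=readout.get_obs();print(o['tool_pos'],o['wrist_force'],o['time'])
new=cv2.resize(S['pixels'][140:350,225:385,::-1],(457,600),interpolation=2)
d=np.abs(new.astype(int)-old).max(2)
for r in range(0,600,50): print(r,(d[r:r+50]>40).sum())
```

```text
[0.49534864 0.15398331 0.31078837] [ 0.78838097  0.30051231 -0.88401611] 20.4
0 244
50 393
100 0
150 0
200 0
250 0
300 0
350 0
400 0
450 0
500 0
550 176
```

The knob, nozzle and beaker look the same as before pressing; only the gripper region and something at the bottom edge of the crop, probably its shadow, differ. Handing in.

```bash
python3 -c "
from bench import robot; print(robot.close_job())"
```

```text
the job is handed in; nothing more can be done
None
```

I handed the job in at about 20 s: the nozzle is over the beaker to within a few mm, the plunger was held over 2 s at its first stop (about 5.5 N), pushed to the hard stop (15.6 N), and is back up with the beaker still in its dish.

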